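# Take the temperature of the cask

## Robot

A 6-joint arm with a two-finger parallel gripper is mounted at the origin on the work surface. World frame = base frame: x ahead of the robot, y to its left, z up, the work surface at z = 0. Lengths are in mm, angles in rad, forces in N, time in s.
With the tool pointing down it reaches from about 350 to 875 mm from the base axis. Payload 4.2 kg.
Tool frame: the origin (TCP) lies midway between the tips of the shut fingers; the grasp point (between the pads) lies 19 mm behind it; z points along the fingers, y is the direction in which the jaws open and shut (so a half turn about z gives the same grasp; the last joint's range is limited). The gripper opens to 85 mm and grips with 20 to 120 N. Pads are 22 mm wide; open, the fingers measure 114 mm over their backs; the gripper's body (76 mm by 85 mm) begins 54 mm behind the grasp point. The pads swing forward as they close: fully open they stand 13 mm farther back than shut.
Start: joints at [1.525, 0.385, 0.008, 0, -1.194, -0.259], TCP at [187.532, 596.18, 231.312] pointing down, gripper open.
Joint ranges: [-3.14, 3.14], [-1.21, 2.06], [-1.07, 1.41], [-3.16, 2.05], [-2.99, -0.16], [-3.1, 3.1]. Speed limits (rad/s): [2.79, 2.79, 3.14, 3.14, 3.14, 3.14].

## Interface

Orientations are given as a unit quaternion [x, y, z, w].
In Python, from bench import readout, optics, workorder, nets gives the robot as it stands. The module is installed in compiled form; this text tells all that it offers.
- The arm moves only by the tool move_arm, never from a script. Its argument "steps" is a list of rows, each a list of 7 numbers: the opening, from -1 (shut) to 1 (fully open), so that 0 is half open, then the shift along the world's x, y, z in mm, then the turn, a rotation vector about the world's x, y, z in rad. In form: [[gripper, tx, ty, tz, wx, wy, wz], ...]. A call has 1 to 5 rows; each row is the pose to reach, as a shift and turn from the pose commanded when the call began; what a row does not reach only later rows make up. A row lasts 1/12 s, in which the tool goes at most 41.7 mm and 7.16 degrees, less where a joint would pass 70% of its speed; a pose out of reach is approached as far as the arm can. A call with a gripper value outside its range is refused whole. The fingers move at their own pace and stop on an object; the grip force is fixed at half the most. Time passes only in rows, so rows that repeat a pose let the fingers close. It gives the time, the measured TCP pose, the force and the opening at its end, in the units of the state.
- readout.read_state(): the state, without advancing time (a new reading comes with each control period).
- optics.get_image(name): name is "scene" or "top" or "wrist"; returns a dict with "frame" (384x512x3 uint8, blue, green, red), "fx", "fy", "cx", "cy" (pixels), "rvec" (rotation vector, rad) and "tvec" (3), from world to camera coordinates, as OpenCV has them. Camera axes: x right, y down, z forward; pixel columns grow to the right and rows downward; lengths in mm; the calibration is good to about 2 mm. A picture is of the moment at which its call begins. There is no depth.
- workorder.job_done(): hands the job in, once; it reports no verdict.
Trained networks look in a picture, given as the dict that the camera call returned (one of the last four; its "shot" number tells which), for a name from the list of things; names that differ only in an ending like _2 or _b are one class to them, and where a whole thing is asked for, a point or a joint stands for the part that bears it (a point fixed in the world has none). Each returns a list of dicts, best first, with "conf" (0 to 1); they miss things now and then, are a little off and sometimes report something else, mostly with a low value. They report only what shows in the picture. A call takes as long as a camera call.
- nets.silhouettes(name, picture): "region" (384x512 bool, what is visible of it) and "extent" ([left, top, right, bottom] in pixels, round what is visible of it).
- nets.tip_of(name, picture): "uv" ([column, row] in pixels: a listed point, or the origin of a listed thing).
The state is a dict: "clock": time; "joints": joint angles; "joint_vel": joint speeds; "joint_efforts": joint torques, N m; "position": TCP position; "ee_rot": TCP orientation; "contact_force": force on the tool from outside, world axes, zero at the start; "wrist_torque": the same for the moment, N m; "gripper_width": finger opening in mm.
Only numpy, scipy, OpenCV 4.12 (cv2) and the standard library are available. Lean on these libraries where they do the work, as an engineer would, in place of code of your own. Each camera call takes 0.05 s, during which the arm holds its last target.

## Task

Take the orange probe thermometer out of the bar caddy and lower its stem through the open bung hole on top of the small cask until the red immersion mark is level with the brass rim; the stem has been sanitised, so nothing of the thermometer may touch the cask, and the other things on the counter stay where they are. Keep it upright, centred in the hole and still for at least three seconds for the reading, and finish while still holding it there.

Things in the scene. Friction and masses are not known exactly. Their poses are not given: they have to be found in the camera images.
- thermo_head (a point): Centre of the thermometer's orange head, where it is gripped: 24 mm thick along own x (two ribbed flats), 34 mm along y, 54 mm tall along z (up, the stem axis). Below it a black flange 28 mm across (underside, resting on the caddy shelf, 33 mm below this point) and an 8 mm steel stem, tip 145 mm below this point. 60 to 130 g. Hangs upright in any one of the caddy's holes, turned up to 25 degrees.
- thermo_mark (a point): The red immersion mark, a band 5 mm tall round the thermometer's stem; this point is its middle, on the stem axis, 75 mm below the centre of the head and 70 mm above the tip.
- bung_hole (a point): Centre of the cask's open bung hole, level with the top of its brass rim, 175 mm above the counter. The brass bush is 33 mm across outside, stands 5 mm out of the wood, and has a straight bore 24 mm wide and 19 mm deep; below it the cask is hollow (100 mm deep from the rim, 28 mm free to all sides of the axis). z up, y along the cask.
- cask: Small oak cask with black hoops, fixed, lying in a cradle: 160 mm thick, 230 mm long along its own y, wooden tap at the +y end (reaching 152 mm from the middle). Origin on the counter straight below the bung hole.
- caddy: Fixed wooden caddy, 300 mm along own y, 130 mm along own x; origin at the centre of its underside. Rear half (+x): a shelf 60 mm deep, top 130 mm above the counter, with three 13 mm holes at x = 35 mm, y = -90, 0 and 90 mm, where three tools hang by their flanges in any order. In front (-x): three open bins, walls 50 mm high.
- thief_mid (a point): Copper wine sampling tube with a dark wooden knob, hanging in another hole of the caddy; bystander. Its knob is 26 mm across and its top is 43 mm above this point.
- hydrometer_mid (a point): Hydrometer in a clear tube with blue cap and flange, hanging in another hole of the caddy; bystander. Tube 18 mm across, top 43 mm above this point.
- bung_mid (a point): Centre of the cask's pale silicone bung, 32 mm across and 30 mm tall, in the middle front bin of the caddy; bystander.
- bottle_mid (a point): Centre of a green wine bottle, 74 mm across, 240 mm tall, at the right side; bystander.
- jigger_mid (a point): Centre of a steel double-cone jigger, 46 mm across, 96 mm tall, beyond the work area; bystander.
- glass_mid (a point): Centre of a stemmed tasting glass, 64 mm across, 152 mm tall, at the left side; bystander.
- corkscrew_mid (a point): Centre of a folded black corkscrew, 116 mm long, 16 mm high, lying between the cask and the caddy; bystander.

How it is judged (in metres and radians):
On the way, in this order (a step that is already met when the one before it is completed fails the run):
1. the thermometer is held clear of the caddy, its stem tip above the rim of the bung hole (z of thermo_mark in the frame of bung_hole above 0.073 m and contact force between the fingers and thermo above 0.5 N and contact force between thermo and caddy below 0.1 N), for 0.1 s.
2. the stem hangs in the bung hole, mark level with the rim, upright, centred and still for three seconds (horizontal distance between thermo_mark and bung_hole below 0.004 m and z of thermo_mark in the frame of bung_hole between -0.007 and 0.007 m and angle between thermo_head's own z axis and vertical below 0.07 rad and linear speed of thermo below 0.02 m/s and contact force between the fingers and thermo above 0.5 N), for 3 s.
At the end, for the whole second after the job is handed in: The gripper alone holds the thermometer, at rest, its stem in the bung hole: the middle of the red mark within 7 mm in height of the brass rim and within 4 mm of the hole's axis, the stem within 4 degrees of upright, not touching the cask (all of step 2 and contact force between thermo and cask below 0.1 N); the arm keeps its last pose, push and grip.
It fails at once if the thermometer touches the cask (more than 0.3 N) (contact force between thermo and cask above 0.3 N).
It fails at once if another tool hanging in the caddy, or the bung, is shifted by more than 20 mm (distance of any of thief_mid, hydrometer_mid, bung_mid from where it was at the start of the episode above 0.02 m).
It fails at once if the bottle, jigger, glass or corkscrew is shifted by more than 20 mm (distance of any of bottle_mid, jigger_mid, glass_mid, corkscrew_mid from where it was at the start of the episode above 0.02 m).
It also fails if it takes over 51 s, if anything falls off the work surface, if the arm or the gripper's body presses on something with over 40 N, if the wrist force passes 120 N, or if a joint passes its speed limit or range.

## Working session

There is one attempt and no reset: what is moved stays moved. The work goes in short steps, Python scripts to look and compute and a tool call to move; the robot and the scene stay as the last step left them, time stands still between calls to the robot, and variables do not carry over. Pictures are saved under pics/ and viewed, and the job is handed in when it is done.

Besides the shell and the picture viewer there is one more tool, called after "Request:" by a JSON object that holds its "name" and its "arguments". move_arm: Moves the arm, as the interface text tells. Its arguments: {"type":"object","properties":{"steps":{"type":"array","items":{"type":"array","items":{"type":"number"}}}},"required":["steps"]}

```bash
mkdir -p pics; cat > h.py <<'E'
import numpy as np, cv2
from bench import readout, optics, workorder, nets
def shot(n,tag):
    p=optics.get_image(n); cv2.imwrite(f'pics/{tag}.png',p['frame']); return p
def ray(p,uv):
    R=cv2.Rodrigues(np.array(p['rvec'],float))[0]; t=np.array(p['tvec'],float).ravel()
    K=np.array([[p['fx'],0,p['cx']],[0,p['fy'],p['cy']],[0,0,1]])
    d=R.T@np.linalg.solve(K,[uv[0],uv[1],1.]); c=-R.T@t
    return c,d/np.linalg.norm(d)
def at_z(p,uv,z):
    c,d=ray(p,uv); return c+d*(z-c[2])/d[2]
def proj(p,X):
    K=np.array([[p['fx'],0,p['cx']],[0,p['fy'],p['cy']],[0,0,1]])
    return cv2.projectPoints(np.array(X,float).reshape(-1,3),np.array(p['rvec'],float),np.array(p['tvec'],float),K,None)[0].reshape(-1,2)
def tri(rs):
    A=0;b=0
    for c,d in rs:
        P=np.eye(3)-np.outer(d,d);A=A+P;b=b+P@c
    x=np.linalg.solve(A,b); return x,[np.linalg.norm((np.eye(3)-np.outer(d,d))@(x-c)) for c,d in rs]
E
python3 - <<'E'
from h import *
np.set_printoptions(precision=1,suppress=True)
s=readout.read_state(); print(s)
P={n:shot(n,n+'0') for n in('scene','top','wrist')}
for n,p in P.items():
    print(n,p['fx'],ray(p,(p['cx'],p['cy'])))
for name in ['thermo_head','bung_hole','thief_mid','hydrometer_mid','cask','caddy','corkscrew_mid','bottle_mid','glass_mid','jigger_mid','bung_mid']:
    rs=[]
    for n in P:
        r=nets.tip_of(name,P[n])
        print(name,n,[(np.round(q['uv'],1),round(q['conf'],2)) for q in r[:2]])
        if r and r[0]['conf']>.4: rs.append(ray(P[n],r[0]['uv']))
    if len(rs)>1: print('   ',*tri(rs))
E
```

```text
{'clock': 0.0, 'joints': array([ 1.5,  0.4,  0. , -0. , -1.2, -0.3]), 'joint_vel': array([ 0., -0.,  0.,  0.,  0., -0.]), 'joint_efforts': array([  0. , -39.2,  18.8,   4.2,  -0. ,  -0. ]), 'position': array([187.4, 595.6, 230.2]), 'ee_rot': array([ 1. , -0.2, -0. ,  0. ]), 'contact_force': array([0.6, 0.3, 0.7]), 'wrist_torque': array([ 0.1, -0. ,  0. ]), 'gripper_width': 85.11288299661297}
scene 432.93295784589037 (array([1504.9,    4.5, 1300.8]), array([-0.6, -0. , -0.8]))
top 382.2915789069164 (array([ 513.4,  -16.4, 1358.9]), array([ 0.1,  0. , -1. ]))
wrist 295.3160270779825 (array([260. , 571.9, 373.5]), array([-0.3,  0.1, -1. ]))
thermo_head scene [(array([162.3, 180.6]), 0.47)]
thermo_head top [(array([357.5, 200.6]), 0.54), (array([186.1, 219.7]), 0.35)]
thermo_head wrist []
    [ 574.  -310.1  189.2] [np.float64(2.593190233720808), np.float64(2.5931902337207458)]
bung_hole scene [(array([323.8, 167. ]), 0.78)]
bung_hole top [(array([177.9, 221.8]), 0.84)]
bung_hole wrist []
    [501.1 241.4 168.4] [np.float64(1.8084355239299177), np.float64(1.8084355239299583)]
thief_mid s
[... 936 characters left out ...]
 217.8]), 0.22)]
corkscrew_mid wrist []
    [444.5  -5.   22.3] [np.float64(1.488630371810184), np.float64(1.488630371810194)]
bottle_mid scene []
bottle_mid top [(array([434.1, 228.2]), 0.69)]
bottle_mid wrist []
glass_mid scene [(array([412.4, 184.3]), 0.75)]
glass_mid top [(array([ 80. , 214.2]), 0.87)]
glass_mid wrist []
    [520.7 573.1  96.5] [np.float64(6.187482262956795), np.float64(6.187482262956826)]
jigger_mid scene [(array([203.4, 260.9]), 0.61)]
jigger_mid top [(array([302.4, 137.2]), 0.54)]
jigger_mid wrist []
    [ 799.9 -163.7   45.1] [np.float64(4.821644293064762), np.float64(4.821644293064674)]
bung_mid scene []
bung_mid top [(array([319.8, 232. ]), 0.37)]
bung_mid wrist []
```

View pics/scene0.png

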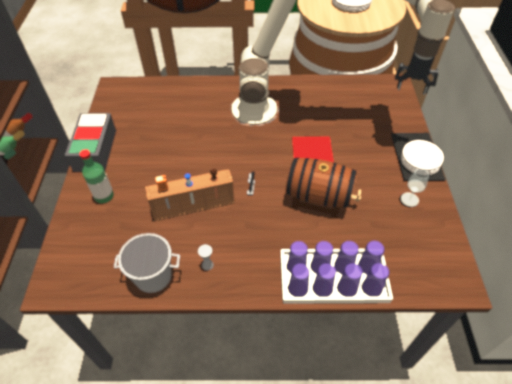

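View pics/top0.png

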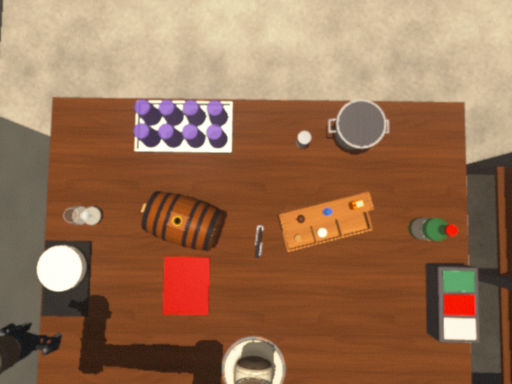

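View pics/wrist0.png

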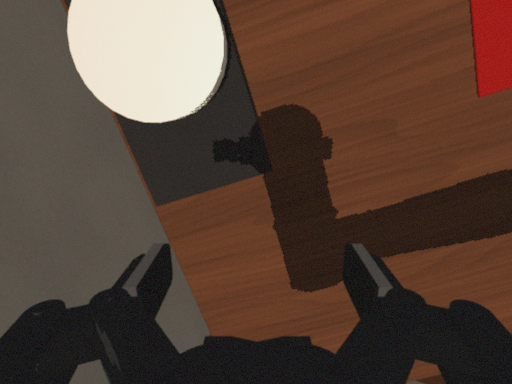

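The scene picture shows the orange head at (162,180) in the caddy's right-hand hole, with the blue hydrometer at (188,180) and the dark knob at (213,174). The bung hole is at (323,167). In the top view the head is at (358,204) and the hole at (178,221). That puts the thermometer at about (570,-310) and the hole at about (500,241). Next I move over the cask for a wrist view.

Request:
{"name": "move_arm", "arguments": {"steps": [[1, 25, -28, 10, 0, 0, -0.08], [1, 50, -56, 20, 0, 0, -0.16], [1, 75, -84, 30, 0, 0, -0.24], [1, 100, -112, 40, 0, 0, -0.32], [1, 125, -140, 50, 0, 0, -0.4]]}}

```text
clock: 2.22
position: [313.3, 454.8, 281.9]
ee_rot: [0.938, -0.347, 0.0, -0.0]
contact_force: [1.5, 0.7, -0.0]
gripper_width: 85.5
```

Request:
{"name": "move_arm", "arguments": {"steps": [[1, 25, -28, 10, 0, 0, -0.08], [1, 50, -56, 20, 0, 0, -0.16], [1, 75, -84, 30, 0, 0, -0.24], [1, 100, -112, 40, 0, 0, -0.32], [1, 125, -140, 50, 0, 0, -0.4]]}}

```text
clock: 2.63
position: [438.4, 314.6, 332.2]
ee_rot: [0.85, -0.526, 0.0, -0.0]
contact_force: [0.6, -0.1, 0.7]
gripper_width: 85.4
```

Request:
{"name": "move_arm", "arguments": {"steps": [[1, 30, -35, 0, 0, 0, -0.1], [1, 62, -75, 0, 0, 0, -0.2], [1, 62, -75, 0, 0, 0, -0.2], [1, 62, -75, 0, 0, 0, -0.2]]}}

```text
clock: 2.97
position: [501.2, 238.5, 331.2]
ee_rot: [0.793, -0.609, 0.0, 0.0]
contact_force: [0.6, 0.6, 0.6]
gripper_width: 85.2
```

```bash
cat > look1.py <<'E'
from h import *
import sys
from scipy.spatial.transform import Rotation as Ro
np.set_printoptions(precision=2,suppress=True)
def st():
    s=readout.read_state(); R=Ro.from_quat(s['ee_rot']).as_matrix()
    print('t',s['clock'],'pos',s['position'],'z',R[:,2],'jawang',np.degrees(np.arctan2(R[1,1],R[0,1])),'F',s['contact_force'],'w',s['gripper_width'],'j',s['joints'])
    return s
E
python3 - <<'E'
from look1 import *
st(); p=shot('wrist','w1')
for n in ['bung_hole','thermo_head','cask']:
    for q in nets.tip_of(n,p)[:2]: print(n,q['uv'],q['conf'],at_z(p,q['uv'],175))
E
```

```text
t 2.9667 pos [501.2  238.47 331.2 ] z [ 0. -0. -1.] jawang -165.04192761012047 F [0.61 0.63 0.61] w 85.19921663484472 j [ 0.74  0.21  0.01  0.   -1.37 -0.48]
bung_hole [249.3, 176.1] 0.83 [507.37 241.39 175.  ]
```

View pics/w1.png

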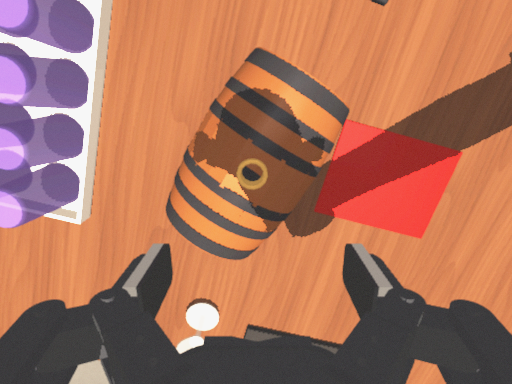

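The wrist view shows the brass ring centred at about (252,174), with the cask below it. I'll refine that centre and move on to the caddy.

```bash
python3 - <<'E'
from look1 import *
im=cv2.imread('pics/w1.png'); c=cv2.resize(im[145:205,220:285],None,fx=9,fy=9,interpolation=cv2.INTER_CUBIC); cv2.imwrite('pics/w1c.png',c)
p=optics.get_image('wrist')
# draw predicted rings
for uv in [(252,174),(249.3,176.1)]: 
    X=at_z(p,uv,175); print(X)
np.save('w1p.npy',{k:p[k] for k in('fx','fy','cx','cy','rvec','tvec')},allow_pickle=True)
E
```

```text
[503.06 242.01 175.  ]
[505.2  244.94 175.  ]
```

View pics/w1c.png

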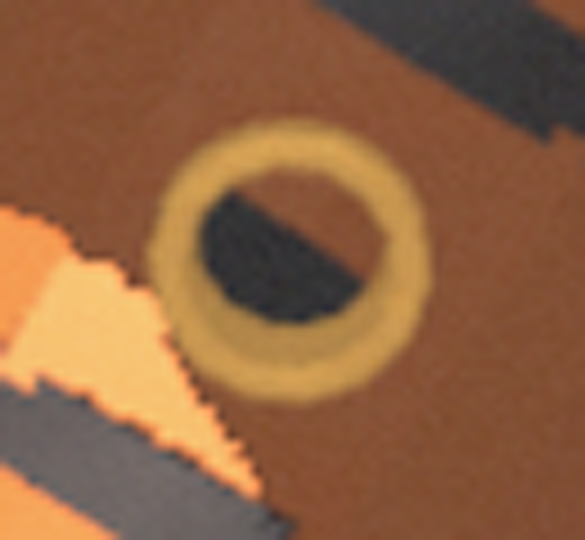

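```bash
python3 - <<'E'
from look1 import *
for i in range(2):
    s=st(); p=shot('wrist',f'w2{i}'); print(ray(p,(256,192))[0]-s['position'], p['rvec'],p['tvec'])
    print(nets.tip_of('bung_hole',p)[:1])
    # brass ring mask
    hsv=cv2.cvtColor(p['frame'],cv2.COLOR_BGR2HSV)[140:210,215:290]
    m=cv2.inRange(hsv,(16,90,90),(28,255,255)); 
    cv2.imwrite(f'pics/m2{i}.png',cv2.resize(m,None,fx=6,fy=6,interpolation=0))
    n,l,stt,cen=cv2.connectedComponentsWithStats(m)
    for k in range(1,n):
        if stt[k,4]>80: 
            print(stt[k],cen[k]+[215,140]); x,y,w,h=stt[k,:4]; uv=(215+x+(w-1)/2,140+y+(h-1)/2); print(uv,at_z(p,uv,175))
E
```

```text
t 3.2167 pos [498.94 242.05 331.37] z [ 0.  0. -1.] jawang -164.66346169834392 F [ 0.03 -0.15  0.46] w 85.64811764497637 j [ 0.74  0.21  0.01 -0.   -1.37 -0.48]
[ 19.39 -75.31 143.14] [-0.41  3.04  0.47] [ 543.84 -164.79  445.77]
[{'uv': [246.3, 173.2], 'conf': 0.92}]
[ 20  14  32  32 474] [250.36 170.8 ]
(np.float64(250.5), np.float64(169.5)) [505.71 238.01 175.  ]
[  4  32  26  22 212] [230.97 181.32]
(np.float64(231.5), np.float64(182.5)) [521.39 256.92 175.  ]
t 3.3167 pos [498.92 242.17 331.42] z [ 0.  0. -1.] jawang -164.6445522784527 F [-0.6   0.12  0.66] w 85.22460521105246 j [ 0.74  0.21  0.01 -0.   -1.37 -0.48]
[ 19.39 -75.31 143.14] [-0.41  3.04  0.47] [ 543.9  -164.72  445.79]
[{'uv': [249.3, 172.9], 'conf': 0.64}]
[ 20  14  32  31 467] [250.28 170.49]
(np.float64(250.5), np.float64(169.0)) [505.83 237.61 175.  ]
[  4  32  26  22 211] [230.87 181.25]
(np.float64(231.5), np.float64(182.5)) [521.38 257.04 175.  ]
```

Once settled, the hole measures about (505.5,238) at z=175 (calibration good to 2 mm). I'll check this again with the stem in view. Now to the caddy.

Request:
{"name": "move_arm", "arguments": {"steps": [[1, 5, -40, 0, 0, 0, 0], [1, 10, -80, 0, 0, 0, 0], [1, 15, -120, 0, 0, 0, 0], [1, 20, -160, 0, 0, 0, 0], [1, 25, -200, 0, 0, 0, 0]]}}

```text
clock: 3.83
position: [524.3, 40.0, 331.6]
ee_rot: [0.795, -0.606, 0.0, -0.0]
contact_force: [0.9, 0.3, -0.1]
gripper_width: 85.6
```

Request:
{"name": "move_arm", "arguments": {"steps": [[1, 5, -40, 0, 0, 0, 0], [1, 10, -80, 0, 0, 0, 0], [1, 15, -120, 0, 0, 0, 0], [1, 20, -160, 0, 0, 0, 0], [1, 25, -200, 0, 0, 0, 0]]}}

```text
clock: 4.25
position: [549.5, -160.3, 331.6]
ee_rot: [0.795, -0.607, 0.0, -0.0]
contact_force: [1.2, 0.8, 0.7]
gripper_width: 85.3
```

Request:
{"name": "move_arm", "arguments": {"steps": [[1, 5, -40, 0, 0, 0, 0], [1, 10, -80, 0, 0, 0, 0], [1, 20, -135, 0, 0, 0, 0], [1, 20, -140, 0, 0, 0, 0], [1, 20, -140, 0, 0, 0, 0]]}}

```text
clock: 4.67
position: [569.6, -302.3, 329.6]
ee_rot: [0.793, -0.609, -0.001, 0.001]
contact_force: [0.3, 0.7, -1.0]
gripper_width: 85.3
```

```bash
python3 - <<'E'
from look1 import *
for i in range(3): p=optics.get_image('wrist')
s=st(); p=shot('wrist','w3')
for n in ['thermo_head','thief_mid','hydrometer_mid','bung_mid','caddy']:
    z={'thermo_head':163,'bung_mid':25,'caddy':0}.get(n,150)
    for q in nets.tip_of(n,p)[:2]: print(n,q['uv'],q['conf'],at_z(p,q['uv'],z))
E
```

```text
t 4.8167 pos [ 569.59 -298.26  331.08] z [-0.  0. -1.] jawang -164.73702096793838 F [-0.51  0.23  0.15] w 85.51818297011619 j [-0.23  0.37  0.23 -0.   -1.43  0.5 ]
thermo_head [266.9, 155.7] 0.82 [ 562.8  -318.72  163.  ]
thief_mid [265.5, 288.7] 0.59 [ 516.1  -149.44  150.  ]
hydrometer_mid [263.8, 222.4] 0.76 [ 543.27 -238.07  150.  ]
bung_mid [305.3, 206.7] 0.55 [ 468.13 -230.22   25.  ]
caddy [280.9, 187.7] 0.97 [ 511.55 -243.86    0.  ]
```

View pics/w3.png

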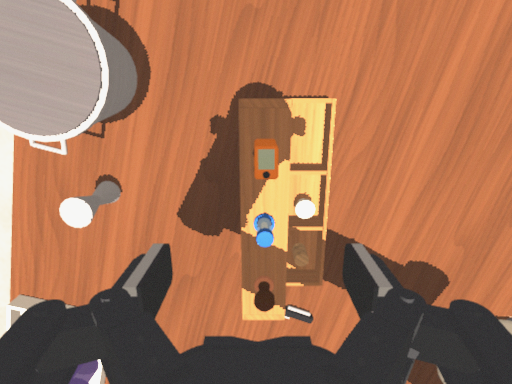

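The head shows at (266,160), nearly square to the image. The blue hydrometer is at (264,235) and the thief knob at (264,298). I'll enlarge it to get the head's angle.

```bash
python3 - <<'E'
from look1 import *
s=st(); p=optics.get_image('wrist'); im=p['frame']
c=cv2.resize(im[85:195,220:350],None,fx=6,fy=6,interpolation=cv2.INTER_CUBIC)
# overlay predicted head box for yaw guesses at several
cv2.imwrite('pics/w3c.png',c[:600,:800])
print(nets.silhouettes('thermo_head',p)[0]['extent'] if nets.silhouettes('thermo_head',p) else None)
# caddy orientation: shelf edges in image
m=cv2.inRange(cv2.cvtColor(im,cv2.COLOR_BGR2HSV),(0,170,150),(11,255,255))
n,l,stt,cen=cv2.connectedComponentsWithStats(m)
for k in range(1,n):
    if stt[k,4]>60: print(stt[k],cen[k], cv2.minAreaRect(np.argwhere(l==k)[:,::-1].astype(np.float32)))
E
```

```text
t 5.1167 pos [ 569.67 -297.78  331.89] z [ 0. -0. -1.] jawang -164.66862767969482 F [ 0.57 -0.04 -0.  ] w 85.5993504165139 j [-0.23  0.37  0.23 -0.   -1.43  0.5 ]
[256.2, 138.9, 278.6, 178.6]
[254 138  25  41 383] [265.35 157.5 ] ((266.0, 158.0), (40.0, 24.0), 90.0)
```

View pics/w3c.png

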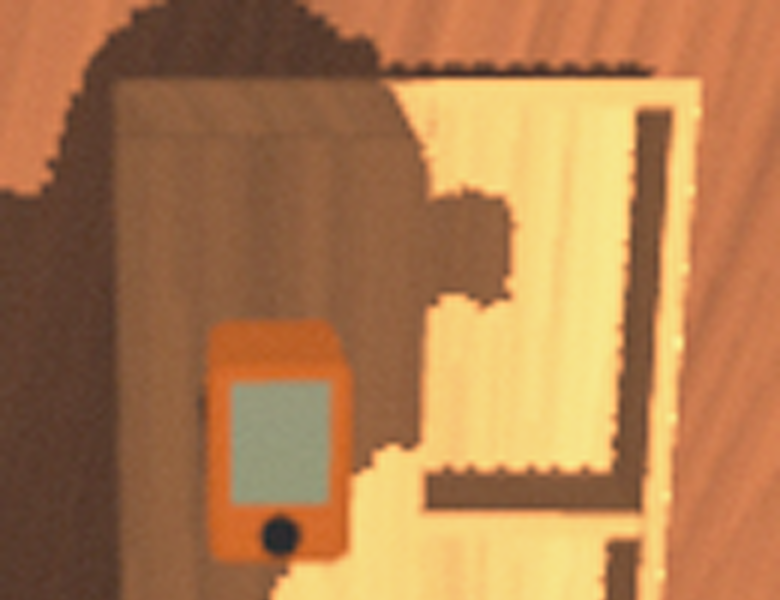

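```bash
python3 - <<'E'
from look1 import *
s=st(); p=optics.get_image('wrist')
C=at_z(p,(266.4,161.6),190); print(C, C-s['position'])
cs=np.array([[212,365],[350,365],[350,560],[212,560]])/6+[220-.42,85-.42]
Q=np.array([at_z(p,c,190) for c in cs]); print(Q, [np.linalg.norm(Q[i]-Q[(i+1)%4]) for i in range(4)], np.degrees([np.arctan2(*(Q[0]-Q[1])[[1,0]]),np.arctan2(*(Q[1]-Q[0])[[1,0]]),np.arctan2(*(Q[0]-Q[3])[[1,0]])]))
t=optics.get_image('top')
for z in (163,190): 
    for uv in [(357.5,203.5)]: print('top',at_z(t,uv,z))
r=nets.tip_of('thermo_head',t); print(r[:1])
cv2.imwrite('pics/t3c.png',cv2.resize(t['frame'][180:260,270:390],None,fx=6,fy=6,interpolation=2))
E
```

```text
t 5.2667 pos [ 569.6  -298.32  331.59] z [ 0. -0. -1.] jawang -164.7156605020974 F [-0.23  0.31  0.03] w 85.04929417670965 j [-0.23  0.37  0.23  0.   -1.43  0.5 ]
[ 564.03 -317.73  190.  ] [  -5.57  -19.4  -141.59]
[[ 579.07 -330.09  190.  ]
 [ 557.66 -335.96  190.  ]
 [ 548.42 -304.83  190.  ]
 [ 570.56 -298.76  190.  ]] [np.float64(22.19746107786465), np.float64(32.47372990593316), np.float64(22.955724179806346), np.float64(32.466456093887544)] [  15.32 -164.68  -74.8 ]
top [ 566.37 -319.35  163.  ]
top [ 565.17 -312.51  190.  ]
[{'uv': [356.2, 201.5], 'conf': 0.47}]
```

View pics/t3c.png

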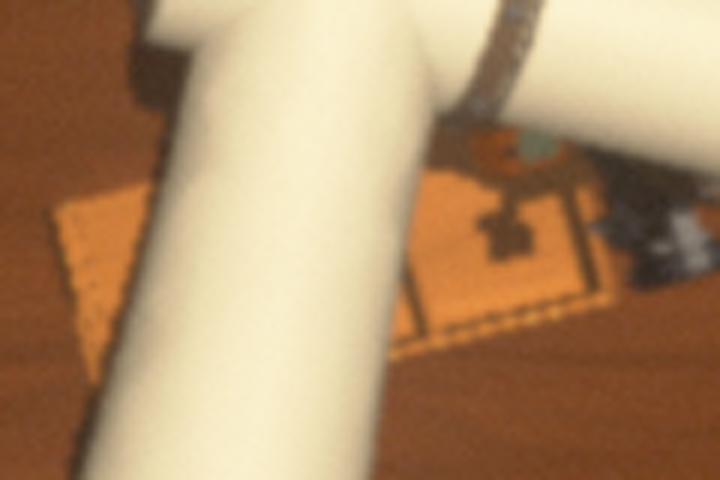

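The head is at (564.0,-317.7) and the turn already matches the jaws (15.3°). The face measures 22.5 × 32.5, as expected for 24 × 34. I'm lining up and going down part way.

Request:
{"name": "move_arm", "arguments": {"steps": [[1, -5.5, -19.5, -20, 0, 0, 0], [1, -5.5, -19.5, -55, 0, 0, 0], [1, -5.5, -19.5, -90, 0, 0, 0], [1, -5.5, -19.5, -90, 0, 0, 0], [1, -5.5, -19.5, -90, 0, 0, 0]]}}

```text
clock: 5.83
position: [563.3, -318.4, 239.9]
ee_rot: [0.795, -0.607, -0.002, 0.001]
contact_force: [-0.0, 0.2, 1.3]
gripper_width: 85.3
```

```bash
python3 - <<'E'
from look1 import *
p=optics.get_image('wrist'); p=optics.get_image('wrist')
s=st(); p=shot('wrist','w4')
a=np.radians(15.3); ex=np.array([np.cos(a),np.sin(a),0]); ey=np.array([-np.sin(a),np.cos(a),0])
c=np.array([564.,-317.7,190])
im=p['frame'].copy()
for dz,col in ((0,(0,255,0)),(-54,(255,0,0))):
    pts=np.array([c+sx*12*ex+sy*17*ey+[0,0,dz] for sx,sy in((1,1),(1,-1),(-1,-1),(-1,1))])
    cv2.polylines(im,[np.int32(np.round(proj(p,pts)))],True,col,1)
cv2.imwrite('pics/w4o.png',im)
E
```

```text
t 5.9333 pos [ 565.38 -319.07  244.05] z [ 0. -0. -1.] jawang -164.72362091895903 F [-0.11 -0.03  0.98] w 85.52663546030853 j [-0.26  0.42  0.09  0.   -1.24  0.53]
```

View pics/w4o.png

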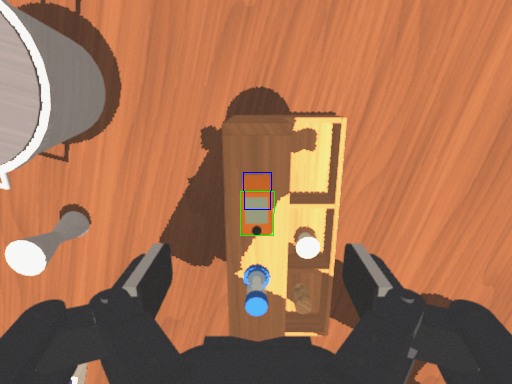

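The drawn box sits on the head at (257,213), so the alignment is good. I'm going down the rest of the way and closing.

Request:
{"name": "move_arm", "arguments": {"steps": [[1, 0, 0, -35, 0, 0, 0], [1, 0, 0, -70, 0, 0, 0], [1, 0, 0, -93, 0, 0, 0], [1, 0, 0, -93, 0, 0, 0], [1, 0, 0, -93, 0, 0, 0]]}}

```text
clock: 6.4
position: [564.9, -318.7, 149.7]
ee_rot: [0.795, -0.607, 0.001, 0.0]
contact_force: [0.3, -0.5, 0.5]
gripper_width: 85.3
```

```bash
python3 - <<'E'
from look1 import *
p=optics.get_image('wrist'); s=st(); p=shot('wrist','w5'); st()
E
```

```text
t 6.45 pos [ 565.87 -319.11  151.27] z [ 0. -0. -1.] jawang -164.7025681559917 F [-0.92 -0.44  1.4 ] w 85.39912957815959 j [-0.26  0.48 -0.04  0.   -1.04  0.53]
t 6.5 pos [ 566.14 -319.13  151.86] z [ 0.01 -0.   -1.  ] jawang -164.70949214688736 F [-0.18 -0.94  0.32] w 85.48266703789768 j [-0.26  0.48 -0.04  0.   -1.04  0.53]
```

View pics/w5.png

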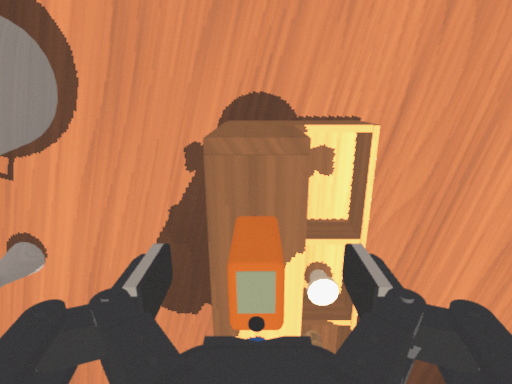

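The head is centred between the jaws: its face spans columns 229–283, and the jaws are at 172 and 345. Closing now.

Request:
{"name": "move_arm", "arguments": {"steps": [[-1, 0, 0, 0, 0, 0, 0], [-1, 0, 0, 0, 0, 0, 0], [-1, 0, 0, 0, 0, 0, 0], [-1, 0, 0, 0, 0, 0, 0], [-1, 0, 0, 0, 0, 0, 0]]}}

```text
clock: 6.92
position: [564.3, -318.4, 148.8]
ee_rot: [0.795, -0.607, 0.0, -0.0]
contact_force: [2.0, 0.4, -0.7]
gripper_width: 25.0
```

Request:
{"name": "move_arm", "arguments": {"steps": [[-1, 0, 0, 0, 0, 0, 0], [-1, 0, 0, 0, 0, 0, 0], [-1, 0, 0, 0, 0, 0, 0], [-1, 0, 0, 0, 0, 0, 0], [-1, 0, 0, 0, 0, 0, 0]]}}

```text
clock: 7.33
position: [564.3, -318.5, 148.9]
ee_rot: [0.795, -0.607, 0.0, -0.0]
contact_force: [-0.1, -0.2, 4.4]
gripper_width: 23.6
```

```bash
python3 - <<'E'
from look1 import *
s=st(); p=shot('wrist','w6'); st()
E
```

```text
t 7.3333 pos [ 564.33 -318.49  148.85] z [ 0. -0. -1.] jawang -164.74867272625409 F [-0.06 -0.2   4.36] w 23.617291873924234 j [-0.26  0.49 -0.04  0.   -1.04  0.53]
t 7.3833 pos [ 564.36 -318.48  148.89] z [ 0. -0. -1.] jawang -164.74531006842273 F [0.35 0.48 3.94] w 23.66842391170699 j [-0.26  0.49 -0.04  0.   -1.04  0.53]
```

View pics/w6.png

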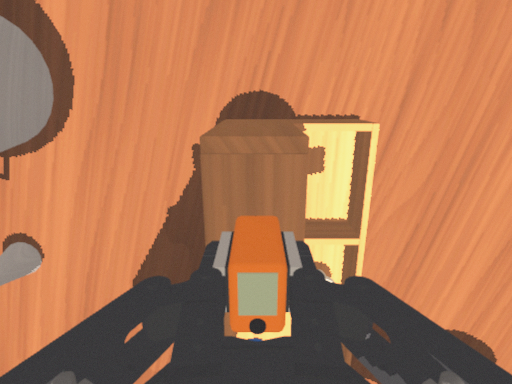

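The grip holds at 23.6 mm (the head is 24). Lifting straight up.

Request:
{"name": "move_arm", "arguments": {"steps": [[-1, 0, 0, 10, 0, 0, 0], [-1, 0, 0, 28, 0, 0, 0], [-1, 0, 0, 50, 0, 0, 0], [-1, 0, 0, 75, 0, 0, 0], [-1, 0, 0, 100, 0, 0, 0]]}}

```text
clock: 7.8
position: [563.4, -318.0, 248.5]
ee_rot: [0.795, -0.607, -0.001, 0.0]
contact_force: [0.3, 0.2, -0.8]
gripper_width: 23.3
```

Request:
{"name": "move_arm", "arguments": {"steps": [[-1, 0, 0, 25, 0, 0, 0], [-1, 0, 0, 50, 0, 0, 0], [-1, 0, 0, 75, 0, 0, 0], [-1, 0, 0, 90, 0, 0, 0], [-1, 0, 0, 90, 0, 0, 0]]}}

```text
clock: 8.22
position: [564.8, -319.0, 342.7]
ee_rot: [0.795, -0.607, 0.003, -0.001]
contact_force: [-0.3, -0.8, 0.6]
gripper_width: 23.3
```

```bash
python3 - <<'E'
from look1 import *
s=st(); p=shot('wrist','w7'); st(); q=shot('scene','s7')
cv2.imwrite('pics/s7c.png',cv2.resize(q['frame'][80:230,100:300],None,fx=4,fy=4,interpolation=2))
E
```

```text
t 8.2167 pos [ 564.83 -318.95  342.66] z [ 0.01 -0.   -1.  ] jawang -164.75650409903423 F [-0.26 -0.79  0.64] w 23.284326048493813 j [-0.26  0.38  0.27  0.   -1.45  0.53]
t 8.2667 pos [ 564.26 -318.31  339.87] z [ 0. -0. -1.] jawang -164.76511926781654 F [ 0.21 -0.27  0.46] w 23.011288803125744 j [-0.26  0.38  0.26 -0.   -1.45  0.53]
```

View pics/w7.png

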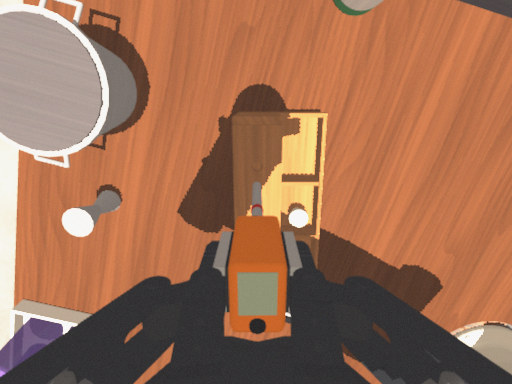

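View pics/s7c.png

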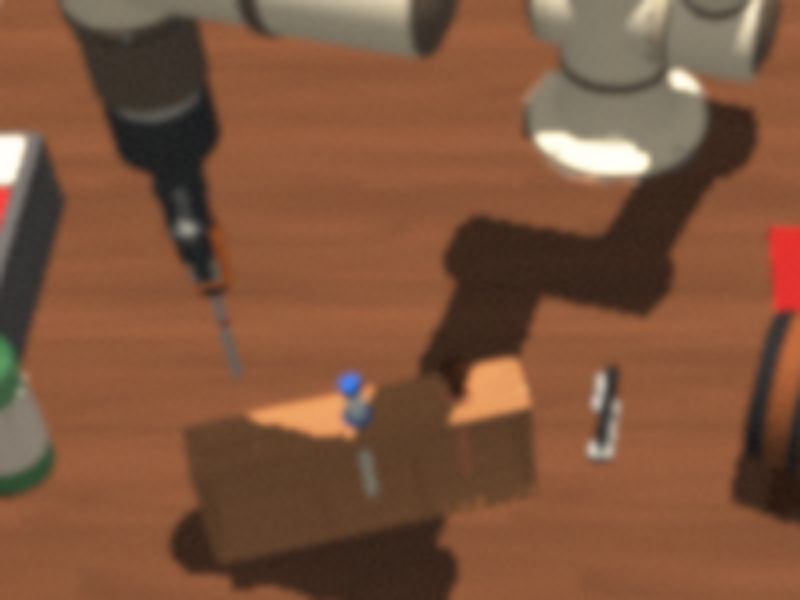

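The wrist view shows the stem out of the caddy, with the red mark at (257,209) and the tip at about (257,184). I'll check that it hangs true in the tool frame.

```bash
cat > stem.py <<'E'
from look1 import *
p=optics.get_image('wrist'); s=st(); p=shot('wrist','ws'); 
R=Ro.from_quat(s['ee_rot']).as_matrix(); pos=s['position']
im=p['frame']
c=cv2.resize(im[160:250,215:305],None,fx=6,fy=6,interpolation=2); cv2.imwrite('pics/wsc.png',c)
# head centre at dz above TCP along -tool z
for off in (12,14,16,19):
    ax=lambda d: pos-R[:,2]*off+R[:,2]*d
    print(off,'mark',proj(p,ax(75)),'band',proj(p,[ax(72.5),ax(77.5)]).ravel(),'tip',proj(p,ax(145)),'flange',proj(p,ax(33)),'headtop',proj(p,ax(-27)))
E
python3 stem.py
```

```text
t 8.3667 pos [ 563.4  -317.83  336.59] z [-0.  0. -1.] jawang -164.77216919099314 F [ 1.68  0.76 -1.24] w 23.28076391069731 j [-0.26  0.38  0.26 -0.   -1.45  0.53]
12 mark [[255.25 206.35]] band [255.24 207.54 255.27 205.17] tip [[255.64 180.87]] flange [[254.88 230.71]] headtop [[253.93 293.13]]
14 mark [[255.24 207.3 ]] band [255.22 208.52 255.26 206.11] tip [[255.64 181.43]] flange [[254.86 232.14]] headtop [[253.88 296.23]]
16 mark [[255.22 208.28]] band [255.21 209.52 255.24 207.06] tip [[255.63 182.  ]] flange [[254.84 233.61]] headtop [[253.83 299.43]]
19 mark [[255.2  209.77]] band [255.18 211.05 255.22 208.52] tip [[255.61 182.87]] flange [[254.8  235.87]] headtop [[253.75 304.43]]
```

View pics/wsc.png

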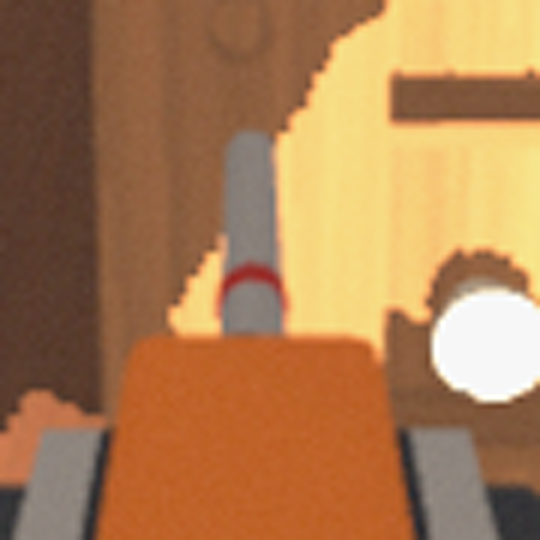

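The stem hangs straight: mark and tip are both offset by the same ~1 mm, so there is no real tilt. Carrying it over the cask with the tip about 30 mm above the rim.

Request:
{"name": "move_arm", "arguments": {"steps": [[-1, -2, 20, 2, 0, 0, 0], [-1, -6, 56, 4, 0, 0, 0], [-1, -10, 94, 6, 0, 0, 0], [-1, -14, 132, 6, 0, 0, 0], [-1, -18, 170, 6, 0, 0, 0]]}}

```text
clock: 8.83
position: [544.9, -146.8, 342.4]
ee_rot: [0.794, -0.607, -0.002, 0.001]
contact_force: [1.1, 0.2, -0.1]
gripper_width: 23.4
```

Request:
{"name": "move_arm", "arguments": {"steps": [[-1, -4, 38, 0, 0, 0, 0], [-1, -8, 76, 0, 0, 0, 0], [-1, -12, 114, 0, 0, 0, 0], [-1, -16, 152, 0, 0, 0, 0], [-1, -20, 190, 0, 0, 0, 0]]}}

```text
clock: 9.25
position: [524.7, 43.3, 342.7]
ee_rot: [0.795, -0.607, -0.001, 0.001]
contact_force: [-0.3, -0.0, -1.5]
gripper_width: 23.7
```

Request:
{"name": "move_arm", "arguments": {"steps": [[-1, -4, 38, 0, 0, 0, 0], [-1, -8, 76, 0, 0, 0, 0], [-1, -12, 110, 0, 0, 0, 0], [-1, -16, 138, 0, 0, 0, 0], [-1, -19, 160, 0, 0, 0, 0]]}}

```text
clock: 9.67
position: [505.8, 203.7, 342.4]
ee_rot: [0.795, -0.606, -0.001, 0.002]
contact_force: [0.3, 1.0, -0.3]
gripper_width: 23.4
```

Request:
{"name": "move_arm", "arguments": {"steps": [[-1, -1, 15, 0, 0, 0, 0], [-1, -2, 26, 0, 0, 0, 0], [-1, -2, 31, 0, 0, 0, 0], [-1, -2, 31, 0, 0, 0, 0], [-1, -2, 31, 0, 0, 0, 0]]}}

```text
clock: 10.08
position: [505.1, 232.0, 344.0]
ee_rot: [0.794, -0.607, -0.0, 0.0]
contact_force: [-0.2, -0.4, -0.1]
gripper_width: 23.3
```

```bash
python3 - <<'E'
from look1 import *
for i in range(4): optics.get_image('wrist')
s=st(); p=shot('wrist','w8'); st()
im=p['frame']
cv2.imwrite('pics/w8c.png',cv2.resize(im[120:250,195:325],None,fx=4.5,fy=4.5,interpolation=2))
X=at_z(p,(256.6,209.6),s['position'][2]-60.9); print('mark rel',X-s['position'],X)
print(nets.tip_of('bung_hole',p)[:1], nets.tip_of('thermo_mark',p)[:1],nets.tip_of('thermo_head',p)[:1])
print('pred hole', proj(p,[505.7,238,175]))
E
```

```text
t 10.2833 pos [505.23 231.76 344.53] z [ 0.  0. -1.] jawang -164.83527833864042 F [-0.12 -0.2  -0.95] w 23.343463925271998 j [ 0.72  0.21  0.04  0.   -1.4  -0.46]
t 10.3333 pos [505.17 231.87 344.52] z [ 0.  0. -1.] jawang -164.82752130740337 F [ 0.32 -0.54 -1.04] w 23.460341970001473 j [ 0.72  0.21  0.04  0.   -1.4  -0.46]
mark rel [ -1.44   1.42 -60.9 ] [503.78 233.18 283.63]
[{'uv': [253.3, 179.8], 'conf': 0.68}] [{'uv': [259.4, 209.5], 'conf': 0.86}] [{'uv': [258.8, 266.0], 'conf': 0.88}]
pred hole [[253.89 177.04]]
```

View pics/w8c.png

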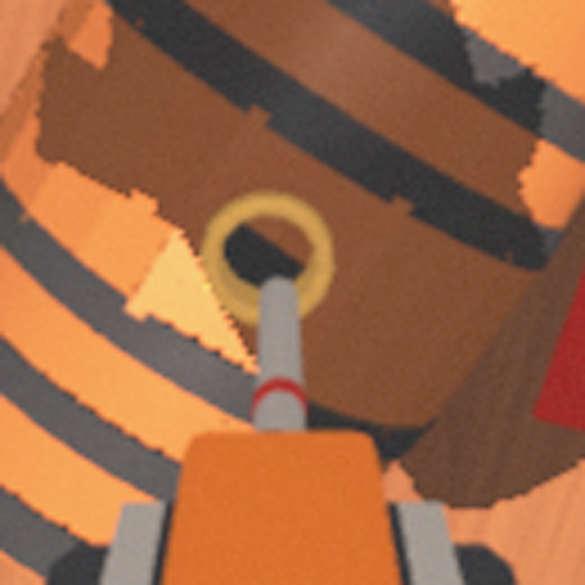

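The ring is centred at (254.2,177.2), within 0.4 px of my predicted (253.9,177.0), so the hole estimate holds. I'll fit the red band precisely next.

```bash
cat > band.py <<'E'
from look1 import *
from scipy.optimize import fsolve
def band(p,pos,up=60.9):
    im=p['frame']; hsv=cv2.cvtColor(im,cv2.COLOR_BGR2HSV).astype(int)
    r=im[:,:,2].astype(float)-im[:,:,1]; 
    sub=np.zeros_like(r); sub[190:225,245:270]=1
    m=(sub>0)&((hsv[:,:,0]<6)|(hsv[:,:,0]>172))&(hsv[:,:,1]>140)&(hsv[:,:,2]>60)
    n,l,stt,cen=cv2.connectedComponentsWithStats(m.astype(np.uint8))
    k=1+np.argmax(stt[1:,4]); y,x=np.nonzero(l==k); w=r[y,x]
    uv=np.array([(x*w).sum()/w.sum(),(y*w).sum()/w.sum()]); print('red',stt[k],uv)
    cam=ray(p,(0,0))[0]
    def pc(c):
        th=np.linspace(0,2*np.pi,72,endpoint=False); n=np.c_[np.cos(th),np.sin(th),0*th]
        pts=c+4*n; v=cam-pts; wt=np.clip((v*n).sum(1),0,None)/np.linalg.norm(v,axis=1)
        return (proj(p,pts)*wt[:,None]).sum(0)/wt.sum()
    z=pos[2]-up
    f=lambda q: pc(np.array([q[0],q[1],z]))-uv
    q=fsolve(f,pos[:2]); return np.array([q[0],q[1],z])
E
python3 - <<'E'
from band import *
for i in range(2):
    s=st(); p=optics.get_image('wrist'); M=band(p,s['position']); print(M,M-s['position'],'to hole',505.7-M[0],238-M[1])
E
```

```text
t 10.4833 pos [505.09 232.27 344.46] z [ 0.  0. -1.] jawang -164.7953998276694 F [ 0.97 -1.05 -1.11] w 23.522239393187117 j [ 0.72  0.21  0.04 -0.   -1.4  -0.46]
red [252 204  11   5  23] [256.89 205.86]
[503.41 233.89 283.56] [ -1.68   1.62 -60.9 ] to hole 2.2870907535206015 4.112151370460538
t 10.5333 pos [505.09 232.38 344.4 ] z [ 0.  0. -1.] jawang -164.78562788694023 F [-0.25 -0.21 -0.58] w 23.253720960959367 j [ 0.72  0.21  0.04 -0.   -1.4  -0.46]
red [252 204  11   6  24] [257.04 205.96]
[503.25 234.05 283.5 ] [ -1.84   1.67 -60.9 ] to hole 2.4507677704239654 3.946604152139315
```

Request:
{"name": "move_arm", "arguments": {"steps": [[-1, 1, 1.5, -3, 0, 0, 0], [-1, 2.4, 3.8, -10, 0, 0, 0], [-1, 2.4, 3.8, -20, 0, 0, 0], [-1, 2.4, 3.8, -26, 0, 0, 0], [-1, 2.4, 3.8, -26, 0, 0, 0]]}}

```text
clock: 11.0
position: [506.5, 236.1, 315.6]
ee_rot: [0.795, -0.607, -0.001, 0.002]
contact_force: [0.3, 0.3, -1.1]
gripper_width: 23.1
```

```bash
python3 - <<'E'
from band import *
for i in range(5): optics.get_image('wrist')
s=st(); p=shot('wrist','w9'); M=band(p,s['position']); print(M,M-s['position'])
print('pred hole',proj(p,[505.7,238,175]))
cv2.imwrite('pics/w9c.png',cv2.resize(p['frame'][130:230,200:310],None,fx=5.5,fy=5.5,interpolation=2))
q=shot('scene','s9'); cv2.imwrite('pics/s9c.png',cv2.resize(q['frame'][90:220,260:390],None,fx=4.5,fy=4.5,interpolation=2))
E
```

```text
t 11.25 pos [507.63 236.57 318.78] z [ 0.  0. -1.] jawang -164.75623744332225 F [-0.29  0.19 -1.36] w 23.274269036932612 j [ 0.73  0.22 -0.    0.   -1.34 -0.46]
red [251 204  12   6  27] [256.57 206.15]
[506.17 238.49 257.88] [ -1.47   1.92 -60.9 ]
pred hole [[257.3  179.77]]
```

View pics/w9c.png

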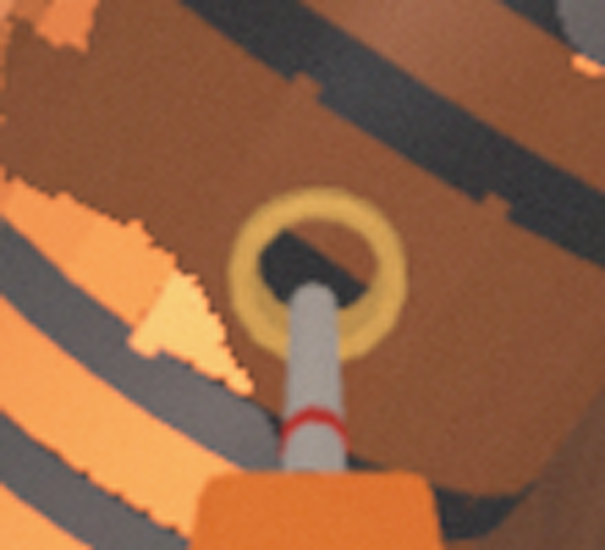

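View pics/s9c.png

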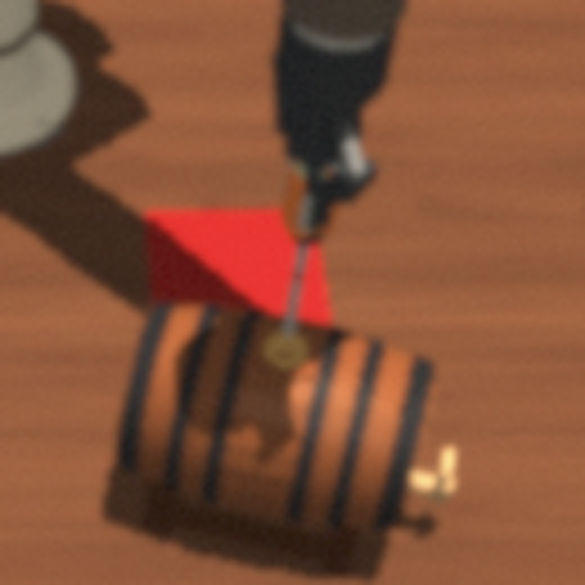

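The ring is at (257.3,179.6), exactly as predicted. The tip is inside the ring's outline in the wrist view and just above the rim in the scene view. Going down gently.

Request:
{"name": "move_arm", "arguments": {"steps": [[-1, 0, -0.3, -6, 0, 0, 0], [-1, 0, -0.3, -14, 0, 0, 0], [-1, 0, -0.3, -22, 0, 0, 0], [-1, 0, -0.3, -28, 0, 0, 0], [-1, 0, -0.3, -30, 0, 0, 0]]}}

```text
clock: 11.77
position: [506.8, 235.7, 286.3]
ee_rot: [0.795, -0.607, -0.001, 0.002]
contact_force: [0.3, -1.3, 0.4]
gripper_width: 24.1
```

```bash
python3 - <<'E'
from band import *
for i in range(4): optics.get_image('wrist')
s=st(); p=shot('wrist','w10'); M=band(p,s['position']); print(M,M-s['position'])
print('pred hole',proj(p,[505.7,238,175]))
cv2.imwrite('pics/w10c.png',cv2.resize(p['frame'][130:230,200:310],None,fx=5.5,fy=5.5,interpolation=2))
E
```

```text
t 11.9667 pos [507.63 236.26 288.48] z [ 0.  0. -1.] jawang -164.75545455269872 F [ 0.5   0.26 -0.66] w 23.285841414050562 j [ 0.73  0.24 -0.06  0.   -1.27 -0.46]
red [251 204  12   6  27] [256.54 206.14]
[506.15 238.14 227.58] [ -1.48   1.88 -60.9 ]
pred hole [[257.14 189.04]]
```

View pics/w10c.png

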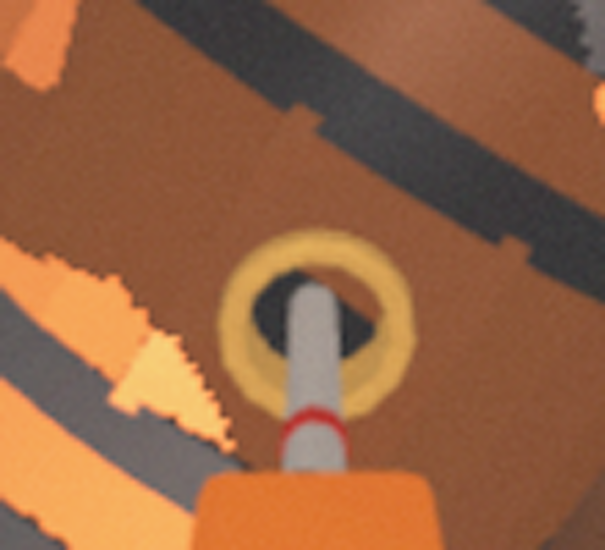

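The stem is inside the bore. The ring centre is at (257.3,188.9) and the stem is about 0.5 px off it. Continuing down to mark level.

Request:
{"name": "move_arm", "arguments": {"steps": [[-1, -0.3, 0, -8, 0, 0, 0], [-1, -0.3, 0, -18, 0, 0, 0], [-1, -0.3, 0, -28, 0, 0, 0], [-1, -0.3, 0, -37, 0, 0, 0], [-1, -0.3, 0, -43, 0, 0, 0]]}}

```text
clock: 12.43
position: [506.5, 235.7, 243.2]
ee_rot: [0.795, -0.607, -0.0, 0.001]
contact_force: [0.2, -0.0, -0.4]
gripper_width: 23.6
```

Request:
{"name": "move_arm", "arguments": {"steps": [[-1, 0, 0, -3, 0, 0, 0], [-1, 0, 0, -6, 0, 0, 0], [-1, 0, 0, -8.5, 0, 0, 0], [-1, 0, 0, -9.4, 0, 0, 0], [-1, 0, 0, -9.4, 0, 0, 0]]}}

```text
clock: 12.85
position: [507.2, 236.2, 235.9]
ee_rot: [0.795, -0.607, 0.0, -0.0]
contact_force: [-0.3, 0.4, -1.5]
gripper_width: 23.3
```

```bash
python3 - <<'E'
from band import *
for i in range(5): optics.get_image('wrist')
s=st(); p=shot('wrist','w11'); M=band(p,s['position']); print(M,M-s['position'])
print('pred hole',proj(p,[505.7,238,175]))
cv2.imwrite('pics/w11c.png',cv2.resize(p['frame'][160:260,200:310],None,fx=5.5,fy=5.5,interpolation=2))
q=shot('scene','s11'); cv2.imwrite('pics/s11c.png',cv2.resize(q['frame'][120:200,280:370],None,fx=7,fy=7,interpolation=2))
print(nets.tip_of('thermo_mark',q)[:1],nets.tip_of('bung_hole',q)[:1],proj(q,[[505.7,238,175],[505.7,238,182],[505.7,238,168]]))
E
```

```text
t 13.1 pos [507.24 236.27 236.24] z [ 0.  0. -1.] jawang -164.7585563419295 F [ 0.11  0.29 -1.4 ] w 23.39344889716907 j [ 0.73  0.27 -0.15  0.   -1.15 -0.46]
red [251 204  12   6  26] [256.37 206.03]
[505.93 238.14 175.34] [ -1.31   1.87 -60.9 ]
pred hole [[256.69 209.82]]
[{'uv': [322.8, 167.1], 'conf': 0.48}] [{'uv': [322.5, 166.8], 'conf': 0.92}] [[322.66 166.81]
 [322.9  165.46]
 [322.42 168.15]]
```

View pics/w11c.png

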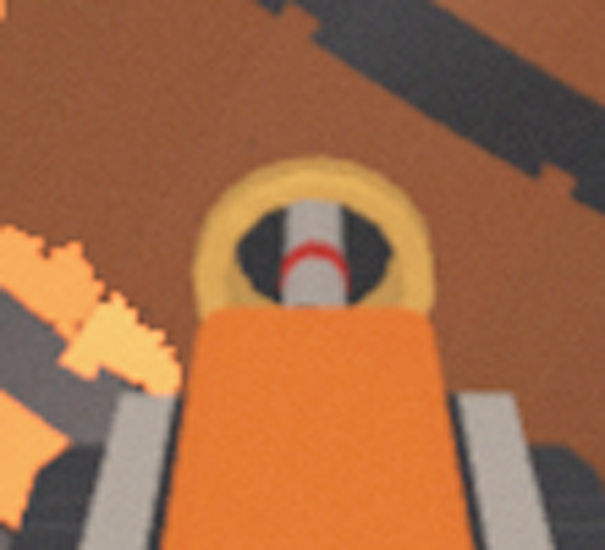

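View pics/s11c.png

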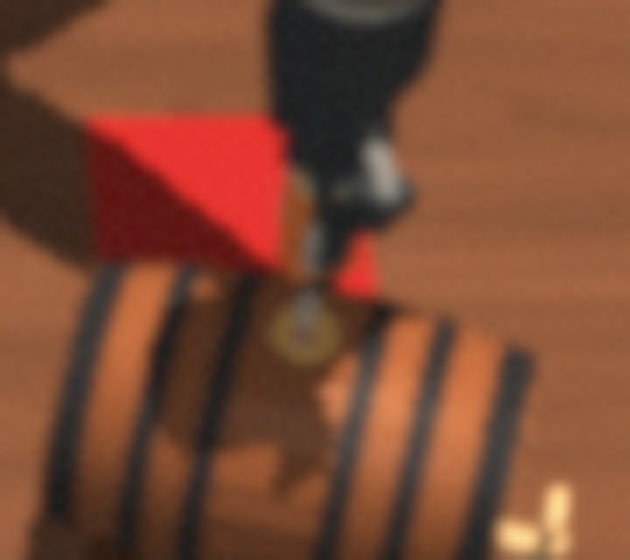

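The ring is centred at crop column 313 and the band at 315. The networks put the mark at (322.8,167.1) and the hole at (322.5,166.8) in the scene view. I'll check the stem's tilt in the earlier scene picture, then hold.

```bash
python3 - <<'E'
from band import *
im=cv2.imread('pics/s9.png'); q=optics.get_image('scene')
c=cv2.resize(im[135:175,305:345],None,fx=14,fy=14,interpolation=2)
b=np.array([506,238.2,0]); zs=[188,220,257.9,285]
P=proj(q,[b+[0,0,z] for z in zs]); print(P)
for u in P: cv2.circle(c,tuple(np.int32((u-[305,135]+.5)*14)),4,(0,255,0),1)
im2=q['frame']; c2=cv2.resize(im2[150:180,305:345],None,fx=14,fy=14,interpolation=2)
u=proj(q,[505.7,238,175])[0]; cv2.circle(c2,tuple(np.int32((u-[305,150]+.5)*14)),4,(0,255,0),1)
cv2.imwrite('pics/tilt.png',cv2.resize(np.hstack([c,cv2.copyMakeBorder(c2,0,140,0,0,cv2.BORDER_CONSTANT)]),(800,400)))
st()
E
```

```text
[[323.17 164.36]
 [324.3  158.01]
 [325.68 150.2 ]
 [326.71 144.42]]
t 13.35 pos [507.15 236.2  236.  ] z [ 0.  0. -1.] jawang -164.75832734122747 F [ 1.21 -0.04 -0.42] w 23.428261343196965 j [ 0.73  0.27 -0.15 -0.   -1.15 -0.46]
```

View pics/tilt.png

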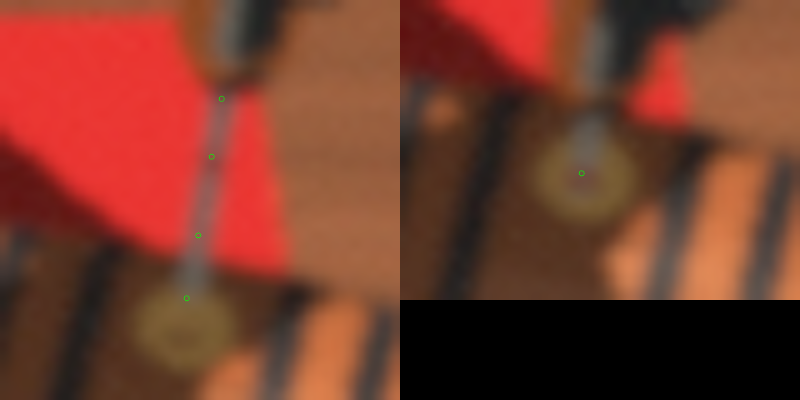

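The stem follows the predicted vertical to within about 0.015 rad, and the red mark sits at the ring centre. Holding for the reading.

Request:
{"name": "move_arm", "arguments": {"steps": [[-1, 0, 0, 0, 0, 0, 0], [-1, 0, 0, 0, 0, 0, 0], [-1, 0, 0, 0, 0, 0, 0], [-1, 0, 0, 0, 0, 0, 0], [-1, 0, 0, 0, 0, 0, 0]]}}

```text
clock: 13.77
position: [507.1, 236.2, 235.9]
ee_rot: [0.795, -0.607, 0.0, 0.0]
contact_force: [0.0, 0.2, -1.1]
gripper_width: 23.7
```

Request:
{"name": "move_arm", "arguments": {"steps": [[-1, 0, 0, 0, 0, 0, 0], [-1, 0, 0, 0, 0, 0, 0], [-1, 0, 0, 0, 0, 0, 0], [-1, 0, 0, 0, 0, 0, 0], [-1, 0, 0, 0, 0, 0, 0]]}}

```text
clock: 14.18
position: [507.1, 236.2, 235.9]
ee_rot: [0.795, -0.607, 0.0, -0.0]
contact_force: [0.0, 0.7, -0.6]
gripper_width: 23.4
```

Request:
{"name": "move_arm", "arguments": {"steps": [[-1, 0, 0, 0, 0, 0, 0], [-1, 0, 0, 0, 0, 0, 0], [-1, 0, 0, 0, 0, 0, 0], [-1, 0, 0, 0, 0, 0, 0], [-1, 0, 0, 0, 0, 0, 0]]}}

```text
clock: 14.6
position: [507.1, 236.2, 235.9]
ee_rot: [0.795, -0.607, -0.0, -0.0]
contact_force: [0.0, -0.7, -1.8]
gripper_width: 23.5
```

Request:
{"name": "move_arm", "arguments": {"steps": [[-1, 0, 0, 0, 0, 0, 0], [-1, 0, 0, 0, 0, 0, 0], [-1, 0, 0, 0, 0, 0, 0], [-1, 0, 0, 0, 0, 0, 0], [-1, 0, 0, 0, 0, 0, 0]]}}

```text
clock: 15.02
position: [507.1, 236.2, 235.9]
ee_rot: [0.795, -0.607, -0.0, -0.0]
contact_force: [-0.4, 0.4, -1.0]
gripper_width: 23.5
```

Request:
{"name": "move_arm", "arguments": {"steps": [[-1, 0, 0, 0, 0, 0, 0], [-1, 0, 0, 0, 0, 0, 0], [-1, 0, 0, 0, 0, 0, 0], [-1, 0, 0, 0, 0, 0, 0], [-1, 0, 0, 0, 0, 0, 0]]}}

```text
clock: 15.43
position: [507.1, 236.2, 235.9]
ee_rot: [0.795, -0.607, 0.0, -0.0]
contact_force: [0.1, 0.3, -1.2]
gripper_width: 23.7
```

Request:
{"name": "move_arm", "arguments": {"steps": [[-1, 0, 0, 0, 0, 0, 0], [-1, 0, 0, 0, 0, 0, 0], [-1, 0, 0, 0, 0, 0, 0], [-1, 0, 0, 0, 0, 0, 0], [-1, 0, 0, 0, 0, 0, 0]]}}

```text
clock: 15.85
position: [507.1, 236.2, 235.9]
ee_rot: [0.795, -0.607, 0.0, -0.0]
contact_force: [0.3, -1.0, -0.3]
gripper_width: 22.9
```

Request:
{"name": "move_arm", "arguments": {"steps": [[-1, 0, 0, 0, 0, 0, 0], [-1, 0, 0, 0, 0, 0, 0], [-1, 0, 0, 0, 0, 0, 0], [-1, 0, 0, 0, 0, 0, 0], [-1, 0, 0, 0, 0, 0, 0]]}}

```text
clock: 16.27
position: [507.1, 236.2, 235.9]
ee_rot: [0.795, -0.607, 0.0, 0.0]
contact_force: [0.1, -0.5, -0.7]
gripper_width: 23.6
```

Request:
{"name": "move_arm", "arguments": {"steps": [[-1, 0, 0, 0, 0, 0, 0], [-1, 0, 0, 0, 0, 0, 0], [-1, 0, 0, 0, 0, 0, 0], [-1, 0, 0, 0, 0, 0, 0], [-1, 0, 0, 0, 0, 0, 0]]}}

```text
clock: 16.68
position: [507.1, 236.2, 235.9]
ee_rot: [0.795, -0.607, -0.0, -0.0]
contact_force: [0.6, -0.6, -0.9]
gripper_width: 23.2
```

Request:
{"name": "move_arm", "arguments": {"steps": [[-1, 0, 0, 0, 0, 0, 0], [-1, 0, 0, 0, 0, 0, 0], [-1, 0, 0, 0, 0, 0, 0], [-1, 0, 0, 0, 0, 0, 0], [-1, 0, 0, 0, 0, 0, 0]]}}

```text
clock: 17.1
position: [507.1, 236.2, 235.9]
ee_rot: [0.795, -0.607, -0.0, 0.0]
contact_force: [0.3, -0.5, -1.6]
gripper_width: 23.3
```

```bash
python3 - <<'E'
from band import *
s=st(); p=shot('wrist','w12'); M=band(p,s['position']); print(M)
print('pred hole',proj(p,[505.7,238,175]))
cv2.imwrite('pics/w12c.png',cv2.resize(p['frame'][160:260,200:310],None,fx=5.5,fy=5.5,interpolation=2))
E
```

```text
t 17.1 pos [507.12 236.18 235.91] z [-0. -0. -1.] jawang -164.75991921998408 F [ 0.26 -0.51 -1.65] w 23.273457275125885 j [ 0.73  0.27 -0.15 -0.   -1.15 -0.46]
red [251 204  12   6  26] [256.37 206.03]
[505.78 238.03 175.01]
pred hole [[256.45 210.06]]
```

View pics/w12c.png

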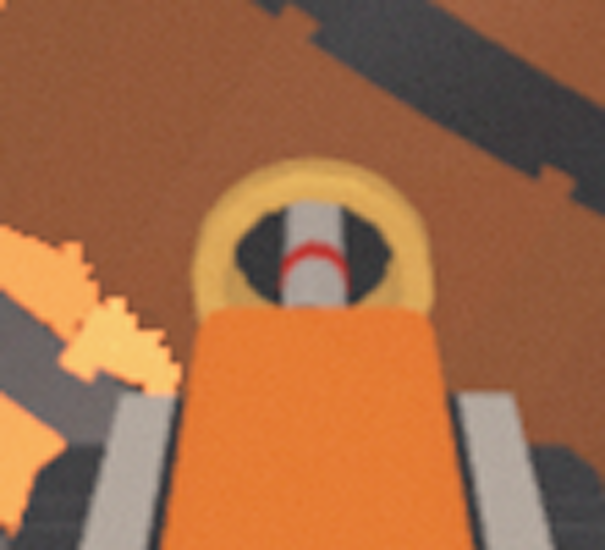

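```bash
python3 - <<'E'
from band import *
p=optics.get_image('wrist'); 
th=np.linspace(0,2*np.pi,73); im=p['frame']; c=cv2.resize(im[160:260,200:310],None,fx=5.5,fy=5.5,interpolation=2)
for r,col in((16.5,(0,255,0)),(12,(255,0,0))):
    u=proj(p,[[505.7+r*np.cos(t),238+r*np.sin(t),175] for t in th]); 
    cv2.polylines(c,[np.int32((u-[200,160]+.5)*5.5)],True,col,1)
cv2.imwrite('pics/w13o.png',c)
E
```

```text
(no output)
```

View pics/w13o.png

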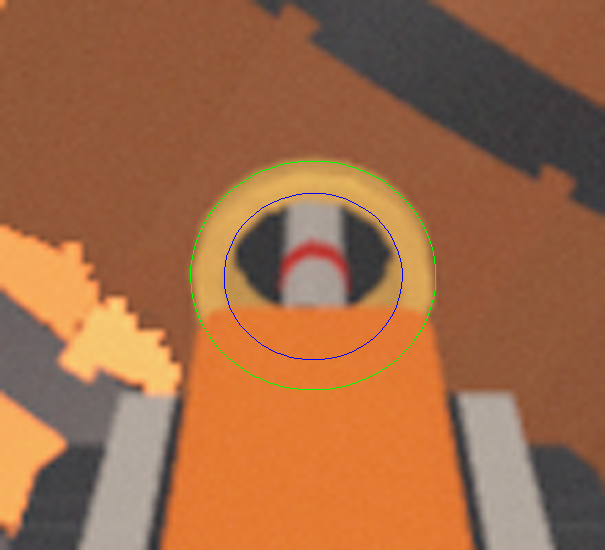

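The drawn rim circles match the brass ring in the image, and the mark sits at their centre. Handing in.

```bash
python3 - <<'E'
from look1 import *
print(workorder.job_done()); st()
E
```

```text
the job is handed in; nothing more can be done
None
the job is handed in; nothing more can be done
```

I gripped the thermometer by its ribbed flats, lifted it straight out of the caddy and lowered its stem into the bung hole. It was held there, essentially motionless, for over 3.5 s. I handed the job in at about 17 s with the gripper still holding it; no verdict is reported.

**Last checks:**
- **Centring:** the red mark measured (505.8, 238.0) mm against the hole at (505.7, 238.0).
- **Height:** the mark is level with the rim (175.0 mm against 175). That height comes from the grasp geometry and pose readings; the scene view agreed only to about 1–2 mm.
- **Tilt:** about 0.015 rad, against the limit of 0.07 rad.
- **Contact:** the wrist force stayed within about 2 N during the hold, which is near its noise level. I saw no sign of the thermometer touching the cask.

**Disagreements:** the network's bung hole points were up to about 4 px off the brass ring in the wrist pictures. I used the ring itself there instead.

**Not checked:** I did not re-measure the other items on the counter at the end. The planned path kept clear of them.

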